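# Take the ball tray off its stand and hold it over the light pad

### The arm

A 6-joint arm with a two-finger parallel gripper is mounted at the origin on a cart in front of the work surface, level with it; the furniture and walls round the work are solid. World frame = base frame: x ahead of the robot, y to its left, z up, the work surface at z = 0. Lengths are in m, angles in rad, forces in N, time in s.
With the tool pointing down it reaches from about 0.225 to 0.875 m from the base axis. Payload 3.4 kg.
Tool frame: the origin (TCP) lies on the centre line of the jaws, within the pads' length; the fingertips stand 14 mm ahead of it and the grasp point (between the pads) lies 5 mm behind it; z points along the fingers, y is the line along which they close (so a half turn about z gives the same grasp; the last joint's range is limited). The gripper opens to 85 mm and grips with 20 to 120 N. Pads are 22 mm wide; open, the fingers measure 114 mm over their backs; the gripper's body (76 mm by 85 mm) begins 54 mm behind the grasp point. The pads swing forward as they close: fully open they stand 13 mm farther back than shut.
Start: joints at [-1.352, 0.276, 1.505, -0, 1.361, -0.121], TCP at [0.192, -0.542, 0.245] pointing down, gripper open.
Joint ranges: [-2.89, 2.89], [-0.75, 2.08], [0.22, 2.7], [-1.18, 4.32], [0.11, 2.71], [-2.7, 2.7]. Speed limits (rad/s): [2.57, 2.57, 3.14, 3.14, 3.14, 3.14].

### API

Orientations are given as a unit quaternion [w, x, y, z].
In Python, from rig import manip, eyes gives the robot as it stands.
- The arm moves only by the shell command python3 -m creep 'ROWS' [FORCE]. ROWS is JSON, a list of rows, each a list of 5 numbers: the opening, from 0 (shut) to 1 (fully open), then the shift along the tool's x, y, z normalised to -1 to 1, where 1 is 0.5 m, then the turn about the tool's z normalised to -1 to 1, where 1 is 360 degrees. In form: [[fingers, dx, dy, dz, spin], ...]. A call has 1 to 10 rows; each row is the pose to reach, as a shift and turn from the pose commanded when the call began, along the tool's axes at that moment, turning the shorter way round; what a row does not reach only later rows make up. A row lasts 1/10 s, in which the tool goes at most 50 mm and 8.59 degrees, less where a joint would pass 70% of its speed; a pose out of reach is approached as far as the arm can. A call with a number of a shift or a turn outside -1 to 1 is refused whole. A call with a gripper value outside its range is refused whole. The fingers move at their own pace and stop on an object; FORCE is the grip in N (left out, the last holds). Time passes only in rows, so rows that repeat a pose let the fingers close. It gives the time, the measured TCP pose, the force, the opening and the grip force at its end, in the units of the state.
- manip.get_state(): the state, without advancing time (a new reading comes with each control period).
- eyes.get_image(name): name is "side" or "top"; returns a dict with "frame" (400x640x3 uint8, red, green, blue), "fx", "fy", "cx", "cy" (pixels), "R" (3x3) and "t" (3): a world point X has camera coordinates R X + t. Camera axes: x right, y down, z forward; pixel columns grow to the right and rows downward; lengths in m; the calibration is good to about 2 mm. A picture is of the moment at which its call begins. There is no depth.
- manip.sign_off(): hands the job in; it is judged then, once.
Trained networks look in the newest picture that a camera, given by its name, has taken for a name from the list of things; names that differ only in an ending like _2 or _b are one class to them, and where a whole thing is asked for, a point or a joint stands for the part that bears it (a point fixed in the world has none). Each returns a list of dicts, best first, with "confidence" (0 to 1); they miss things now and then, are a little off and sometimes report something else, mostly with a low value. They report only what shows in the picture. A call takes as long as a camera call. They do not tell look-alikes from the thing itself.
- eyes.regions_of(camera, label): "mask" (400x640 bool, what is visible of it) and "bbox" ([left, top, right, bottom] in pixels, round what is visible of it).
- eyes.place_of(camera, label): "centre" ([column, row] in pixels: a listed point, or the origin of a listed thing).
The state is a dict: "clock": time; "qpos": joint angles; "qd": joint speeds; "effort": joint torques, N m; "position": TCP position; "ee_rot": TCP orientation; "contact_force": force on the tool from outside, world axes, zero at the start; "moment": the same for the moment, N m; "width": finger opening in m; "gripper_force": force on a finger pad.
Only numpy, scipy, OpenCV 4.12 (cv2) and the standard library are available. Lean on these libraries where they do the work, as an engineer would, in place of code of your own. Each camera call takes 0.05 s, during which the arm holds its last target. There are 200 camera calls.

### The job

Lift the white sample tray that hangs by its bail up and off the two prongs of the drying stand, carry it over to the round light pad without letting the loose steel ball leave the tray's pocket, and hold it level, centred about 10 cm above the pad. Finish while still holding it there: do not set it down or let go, and leave the other things on the bench where they stand.

Things in the scene. Friction and masses are not known exactly. Their poses are not given: they have to be found in the camera images.
- tray: Rectangular opal-white sample tray hanging by its bail, 90 mm (its x) by 130 mm (its y); plate 10 mm thick, 4 mm thick rim up to 16 mm; about 0.25 kg. Origin: centre of its underside (70 mm above the bench as it hangs), z up through the bail. Bail in the tray's y-z plane: upright 6 mm rods at y = +-58 mm, carrying a crosswise bar.
- tray_bar (a point): Middle of the bail's 8 mm round steel bar, which runs along the tray's y, 130 mm above the tray's underside. It lies in the dips of the stand's two prongs.
- tray_grip (a point): Centre of the black flat-sided grip block on the middle of the tray's bar, 150 mm above the tray's underside (block from 132 to 168 mm), 14 mm thick along the tray's x, 36 mm wide along its y; axes as the tray's. Pinch it from above with the fingers closing along the tray's x.
- pocket (a point): Centre of the floor of the round pocket in the middle of the tray: 50 mm diameter, 3 mm deep, flat floor 7 mm above the tray's underside. The ball rolls freely in it and climbs out over the rim at about 40 degrees of tilt, or sooner when jerked.
- ball_center (a point): Centre of the loose steel ball, 24 mm diameter, 55 g, lying in the tray's pocket.
- stand: Grey drying stand, fixed. Origin on the bench straight below the hanging bar; x points to the stand's back, the open front of its prongs to -x. Base plate 12 mm high, x -30 to 120 mm, 120 mm wide. Two round 6 mm steel prongs at y = +-42 mm run forward from a crossbar and post at x = 94 mm (top 225 mm above the bench); the tray's bar lies in their dips, axis 200 mm above the bench.
- prong_tips (a point): Midway between the upturned tips of the two prongs, 18 mm in front of the hanging bar, tops 215 mm above the bench; axes as the stand's. The bar must rise at least 20 mm to pass over the tips (30 to 40 mm is comfortable; over 90 mm the tray itself meets the prongs), then go along the stand's -x; after 70 mm or more the tray's back edge is clear and it may be raised freely.
- light_pad: Round flat inspection light pad, aluminium rim and white top, 120 mm diameter, 16 mm high, fixed to the bench. Origin: centre of its underside, z up.
- pad_top (a point): Centre of the light pad's white top face, 16 mm above the bench, z up.
- swab_jar: Bystander: open glass jar of cotton swabs, about 62 mm across and 89 mm tall; loose on the bench. Origin: centre of its underside.
- dropper_bottle: Bystander: small amber dropper bottle with a black bulb, 30 mm across and 92 mm tall; loose on the bench. Origin: centre of its underside.
- pill_tin: Bystander: round white tin, 47 mm across and 21 mm tall; loose on the bench. Origin: centre of its underside.
- beaker_100: Bystander: empty clear glass beaker, about 55 mm across and 70 mm tall; loose on the bench. Origin: centre of its underside.
- paint_tube_white: Bystander: white paint tube lying flat, 108 mm long, 24 mm high; loose on the bench. Origin: centre of its underside.
There are look-alikes about, which are no part of the job. Several things have the shape of the light_pad; the one meant has the colours described above.

How it is judged:
On the way, in this order (a step that is already met when the one before it is completed fails the run):
1. the tray is lifted off the prongs of the stand and is carried by the fingers, the ball in its pocket (contact force between tray and stand below 0.05 N and contact force between tray and light_pad below 0.05 N and contact force between the fingers and tray above 1 N and distance between ball_center and pocket below 0.027 m and x of tray in the frame of stand below -0.06 m and height (world z) of tray above 0.08 m), for 0.1 s.
2. the tray is held level over the light pad, the ball in its pocket (contact force between tray and stand below 0.05 N and contact force between tray and light_pad below 0.05 N and contact force between the fingers and tray above 1 N and distance between ball_center and pocket below 0.027 m and horizontal distance between tray and pad_top below 0.03 m and z of tray in the frame of pad_top between 0.06 and 0.14 m and angle between tray's own z axis and vertical below 0.1 rad), for 0.2 s.
At the end, for the whole second after the job is handed in: The tray is still held by the fingers, clear of stand and pad, at rest (below 2 cm/s), within 30 mm of centred over the light pad, its underside 60 to 140 mm above the pad, level within 0.1 rad (about 6 degrees), with the ball in its pocket (all of step 2 and linear speed of tray below 0.02 m/s and angular speed of tray below 0.15 rad/s); the arm keeps its last pose, push and grip.
It fails at once if the ball leaves the tray's pocket (distance between ball_center and pocket above 0.027 m).
It fails at once if a bystander is shifted by more than 20 mm or tipped over (distance of any of swab_jar, dropper_bottle, pill_tin, beaker_100, paint_tube_white from where it was at the start of the episode above 0.02 m or angle between any of swab_jar, dropper_bottle, pill_tin, beaker_100's own z axis and vertical above 0.5 rad).
It also fails if it takes over 48 s, if anything falls off the work surface, if the arm or the gripper's body presses on something with over 40 N, if the wrist force passes 120 N, or if a joint passes its speed limit or range.

## Working session

There is one attempt and no reset: what is moved stays moved. The work goes in short steps, Python scripts to look and compute and a shell command to move; the robot and the scene stay as the last step left them, time stands still between calls to the robot, and variables do not carry over. Pictures are saved under pics/ and viewed, at most 10 in all, crops included, and the job is handed in when it is done.

```bash
mkdir -p pics; cat > h.py <<'E'
import numpy as np, cv2
from rig import manip, eyes
def snap(c,name=None):
    im=eyes.get_image(c)
    if name: cv2.imwrite(f'pics/{name}.png',cv2.cvtColor(np.asarray(im['frame']),cv2.COLOR_RGB2BGR))
    return im
def ray(im,p):
    R=np.array(im['R']);t=np.array(im['t'])
    d=R.T@np.array([(p[0]-im['cx'])/im['fx'],(p[1]-im['cy'])/im['fy'],1.])
    return -R.T@t,d
def atz(im,p,z):
    o,d=ray(im,p); return o+d*(z-o[2])/d[2]
def proj(im,X):
    c=np.array(im['R'])@np.array(X)+np.array(im['t']); return [im['fx']*c[0]/c[2]+im['cx'],im['fy']*c[1]/c[2]+im['cy']]
def tri(obs):
    A=np.zeros((3,3));b=np.zeros(3)
    for im,p in obs:
        o,d=ray(im,p);d=d/np.linalg.norm(d);M=np.eye(3)-np.outer(d,d);A+=M;b+=M@o
    return np.linalg.solve(A,b)
E
python3 - <<'E'
from h import *
np.set_printoptions(precision=3,suppress=True)
S=snap('side','side0');T=snap('top','top0')
Z=dict(tray_grip=.22,tray_bar=.2,pocket=.077,ball_center=.089,stand=0,prong_tips=.215,light_pad=0,pad_top=.016,swab_jar=0,dropper_bottle=0,pill_tin=0,beaker_100=0,paint_tube_white=0,tray=.07)
for n,z in Z.items():
    for c,im in (('side',S),('top',T)):
        for r in eyes.place_of(c,n)[:4]:
            print(n,c,round(r['confidence'],2),np.round(r['centre'],1),atz(im,r['centre'],z))
for im in(S,T): print(-np.array(im['R']).T@np.array(im['t']))
s=manip.get_state();print(s['clock'],s['position'],s['ee_rot'],s['width'])
E
```

```text
tray_grip side 0.71 [262.9 214.7] [0.564 0.188 0.22 ]
tray_grip top 0.72 [247.7 187.3] [0.566 0.178 0.22 ]
tray_bar side 0.98 [267.  218.7] [0.559 0.178 0.2  ]
tray_bar top 0.68 [242.9 192.4] [0.555 0.194 0.2  ]
pocket side 0.83 [268.6 252.9] [0.556 0.189 0.077]
pocket top 0.7 [253.5 196.3] [0.568 0.179 0.077]
ball_center side 0.37 [268.4 246.6] [0.563 0.178 0.089]
ball_center top 0.59 [250.4 192.2] [0.579 0.188 0.089]
stand side 0.66 [267.8 264.5] [0.576 0.173 0.   ]
stand top 0.18 [249.7 199.7] [0.571 0.202 0.   ]
prong_tips side 0.68 [270.7 219.4] [0.538 0.189 0.215]
prong_tips side 0.42 [269.4 265.3] [0.451 0.325 0.215]
prong_tips top 0.94 [246.8 193.5] [0.549 0.18  0.215]
light_pad side 0.73 [324.7 198.5] [ 0.573 -0.196  0.   ]
light_pad side 0.65 [306.  306.9] [0.397 0.252 0.   ]
light_pad side 0.62 [403.4 179.8] [ 0.355 -0.451  0.   ]
light_pad top 0.72 [369.7 200. ] [ 0.581 -0.212  0.   ]
light_pad top 0.65 [443.  266.6] [ 0.358 -0.461  0.   ]
light_pad top 0.62 [231.7 250.4] [0.396 0.254 0.   ]
pad_top side 0.76 [325.9 194.8] [ 0.57  -0.2    0.016]
pad_top side 0.72 [404.8 1
[... 487 characters left out ...]
e top 0.56 [309.2 200.4] [ 0.574 -0.003  0.   ]
pill_tin side 0.57 [337.1 241.8] [ 0.433 -0.017  0.   ]
pill_tin top 0.49 [309.8 240.6] [ 0.435 -0.008  0.   ]
beaker_100 side 0.72 [371.  178.5] [ 0.471 -0.397  0.   ]
beaker_100 top 0.54 [425.9 231.3] [ 0.477 -0.406  0.   ]
paint_tube_white side 0.9 [254.3 349.1] [0.448 0.424 0.   ]
paint_tube_white top 0.65 [183.9 233.1] [0.45  0.418 0.   ]
tray side 0.63 [267.5 251.7] [0.566 0.182 0.07 ]
tray side 0.46 [268.5 266.8] [0.531 0.229 0.07 ]
tray top 0.77 [247.7 200.6] [0.555 0.198 0.07 ]
tray top 0.25 [246.9 192.2] [0.583 0.202 0.07 ]
[0.054 0.831 0.933]
[0.312 0.002 1.376]
1.5 [ 0.192 -0.542  0.245] [0.    0.986 0.169 0.   ] 0.08508671704871384
```

View pics/top0.png

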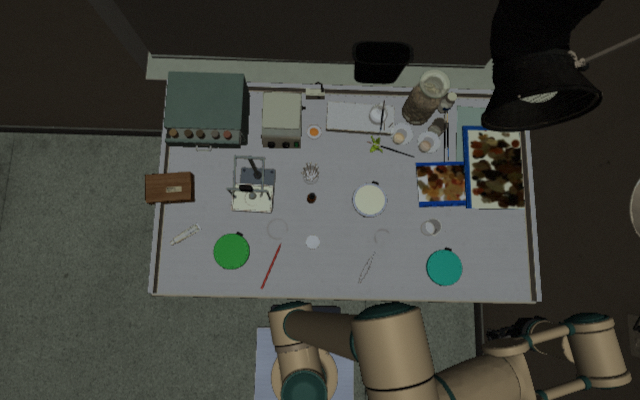

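View pics/side0.png

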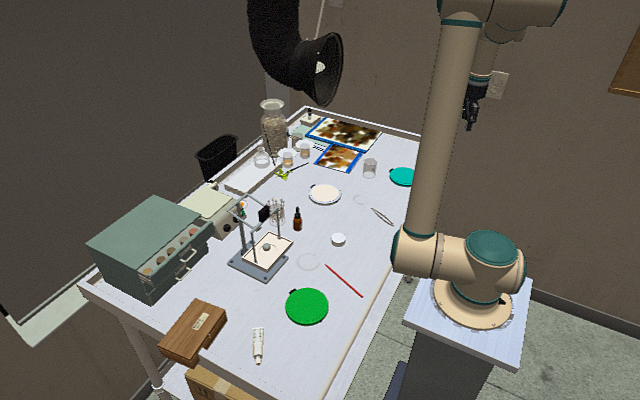

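The white pad is at about (369,200) in top and (325,195) in side. The tray hangs at about (252,192) in top. The other pads are green and teal. I need the tray's yaw, so I'll crop in closer.

```bash
python3 - <<'E'
from h import *
a=cv2.imread('pics/top0.png')[145:225,215:285];b=cv2.imread('pics/side0.png')[185:285,215:305]
a=cv2.resize(a,None,fx=5.5,fy=5.5,interpolation=cv2.INTER_CUBIC);b=cv2.resize(b,None,fx=4.4,fy=4.4,interpolation=cv2.INTER_CUBIC)
b=b[:a.shape[0]];print(a.shape,b.shape)
cv2.imwrite('pics/c0.png',cv2.convertScaleAbs(np.hstack([a,b]),alpha=1.3))
E
```

```text
(440, 385, 3) (440, 396, 3)
```

View pics/c0.png

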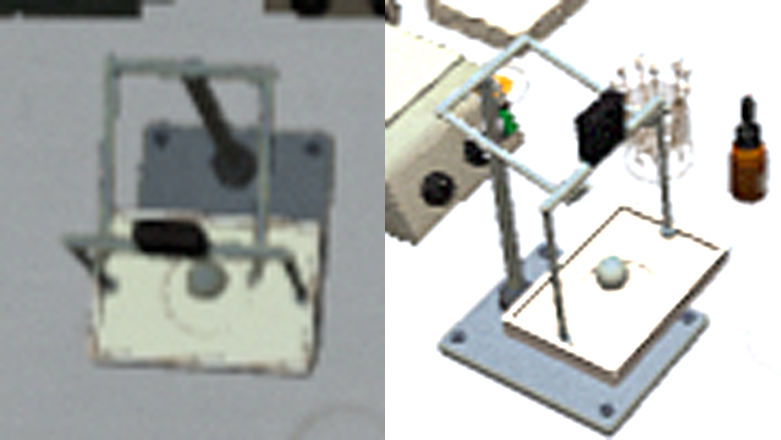

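The bar runs nearly along the image columns, tilted a few degrees. In the top crop its ends are at (68,240) and (290,255), with the tray's front corners at (92,360) and (310,375) and the grip block at (172,238). In the side crop the grip is at (600,126).

```bash
python3 - <<'E'
from h import *
np.set_printoptions(precision=4,suppress=True)
S=snap('side');T=snap('top')
t=lambda x,y:(x/5.5+215-.4,y/5.5+145-.4); s=lambda x,y:((x-385)/4.4+215-.4,y/4.4+185-.4)
def edge(n,a,b):
    d=a-b; print(n,a,b,np.linalg.norm(d),'yaw',np.degrees(np.arctan2(-d[0],d[1])))
edge('bar top',atz(T,t(70,240),.2),atz(T,t(288,254),.2))
edge('tray front top',atz(T,t(92,362),.08),atz(T,t(310,375),.08))
edge('crossbar top',atz(T,t(112,65),.2),atz(T,t(270,73),.2))
edge('base back',atz(T,t(145,125),.012),atz(T,t(333,133),.012))
edge('bar side',atz(S,s(547,207),.2),atz(S,s(662,103),.2))
edge('base front side',atz(S,s(610,432),.012),atz(S,s(708,322),.012))
print('grip',tri([(T,t(172,237)),(S,s(600,126))]),atz(T,t(172,237),.23),atz(S,s(600,126),.22))
# colour/blob of grip
for c,im,(x0,y0,x1,y1) in(('top',T,(233,180,258,196)),('side',S,(255,200,275,228))):
    g=np.asarray(im['frame'])[y0:y1,x0:x1].max(2);ys,xs=np.nonzero(g<45)
    print(c,len(xs),xs.mean()+x0,ys.mean()+y0,np.round(atz(im,(xs.mean()+x0,ys.mean()+y0),.225),4))
# white pad
for c,im in(('top',T),('side',S)):
    rs=[r for r in eyes.regions_of(c,'light_pad')]
    for r in rs:
        m=np.array(r['mask']);col=np.asarray(im['frame'])[m].mean(0)
        if np.ptp(col)<40:
            (e,ax,an)=cv2.fitEllipse(cv2.findContours(m.astype(np.uint8),0,2)[0][0]);print(c,e,ax,atz(im,e,.014))
    ps=eyes.place_of(c,'pad_top');print([np.round(atz(im,p['centre'],.016),3) for p in ps])
    print([np.round(atz(im,p['centre'],.22),3) for p in eyes.place_of(c,'tray_grip')])
st=manip.get_state();print(st['clock'],st['position'])
E
```

```text
bar top [0.5661 0.2405 0.2   ] [0.5616 0.1234 0.2   ] 0.11716678470944343 yaw -2.20605372056643
tray front top [0.5193 0.2477 0.08  ] [0.5149 0.1199 0.08  ] 0.12790898852359397 yaw -1.977775760636822
crossbar top [0.6642 0.2235 0.2   ] [0.6622 0.1375 0.2   ] 0.0860265177080515 yaw -1.3443692923076005
base back [0.682  0.2362 0.012 ] [0.6801 0.118  0.012 ] 0.11819622704131742 yaw -0.8891032945921971
bar side [0.566  0.2398 0.2   ] [0.5581 0.1259 0.2   ] 0.11416096580000402 yaw -3.9691471012326462
base front side [0.5357 0.2425 0.012 ] [0.5303 0.1289 0.012 ] 0.1137870584261905 yaw -2.692855707199932
grip [0.5648 0.1828 0.2211] [0.5627 0.1813 0.23  ] [0.5657 0.1818 0.22  ]
top 79 245.48101265822785 188.0379746835443 [0.5627 0.1832 0.225 ]
side 128 263.53125 213.609375 [0.5611 0.1875 0.225 ]
top (369.3046569824219, 199.8008270263672) (35.04756164550781, 35.0907096862793) [ 0.579  -0.2089  0.014 ]
top (252.50733947753906, 198.41990661621094) (30.10753631591797, 51.51469039916992) [0.5731 0.1908 0.014 ]
[array([ 0.569, -0.201,  0.016]), array([0.387, 0.245, 0.016]), array([ 0.355, -0.458,  0.016]), array([ 0.582, -0.221,  0.016])]
[]
side (268.2518005371094, 250.7716827392578) (33.34435272216797, 48.806888580322266) [0.599 0.135 0.014]
side (324.56939697265625, 193.91302490234375) (19.954145431518555, 31.392505645751953) [ 0.5777 -0.2047  0.014 ]
[array([ 0.576, -0.215,  0.016]), array([ 0.36 , -0.471,  0.016]), array([0.405, 0.249, 0.016]), array([0.439, 0.42 , 0.016])]
[array([0.572, 0.185, 0.22 ])]
1.9 [ 0.1917 -0.5422  0.2453]
```

```bash
cat >> h.py <<'E'
from scipy.spatial.transform import Rotation as Ro
def need(X,yang):
    """shift (normalised) and spin so TCP at X and tool y at world angle yang deg"""
    s=manip.get_state();w,x,y,z=s['ee_rot'];R=Ro.from_quat([x,y,z,w]).as_matrix()
    d=R.T@(np.array(X)-s['position'])/.5
    a=np.degrees(np.arctan2(R[1,1],R[0,1])); sp=-((yang-a+180)%360-180)/360
    print('d',np.round(d,4),'spin',round(sp,4),'tooly',round(a,2),'q',np.round(s['qpos'],3),'tilt z',np.round(R[:,2],3))
E
python3 - <<'E'
from h import *
need([.564,.182,.32],-2)
E
```

```text
d [ 1.1849 -1.1173 -0.1494] spin -0.1904 tooly -70.53 q [-1.352  0.276  1.505  0.     1.361 -0.121] tilt z [ 0. -0. -1.]
```

```bash
python3 -m creep '[[0.6,0.1,-0.1,-0.1,-0.02],[0.6,0.2,-0.18,-0.16,-0.04],[0.6,0.6,-0.56,-0.2,-0.19],[0.6,0.6,-0.56,-0.2,-0.19],[0.6,0.6,-0.56,-0.2,-0.19],[0.6,0.6,-0.56,-0.2,-0.19],[0.6,0.6,-0.56,-0.2,-0.19],[0.6,0.6,-0.56,-0.2,-0.19],[0.6,0.6,-0.56,-0.2,-0.19],[0.6,0.6,-0.56,-0.2,-0.19]]' 30; python3 -c "
from h import *
need([.564,.182,.32],-2)"
```

```text
clock: 2.9
position: [0.3825, -0.1752, 0.3463]
ee_rot: [0.001, 0.718, 0.696, 0.001]
contact_force: [-0.3, -0.9, -0.6]
width: 0.0513
gripper_force: 0.0
d [0.7253 0.3404 0.0538] spin 0.0006 tooly -1.79 q [-0.597 -0.009  1.602  0.002  1.547 -0.565] tilt z [ 0.003  0.    -1.   ]
```

```bash
python3 -m creep '[[0.6,0.72,0.34,0,0.0],[0.6,0.72,0.34,0,0.0],[0.6,0.72,0.34,0.0,0],[0.6,0.72,0.34,0,0],[0.6,0.72,0.34,0,0],[0.6,0.72,0.34,0.0,0],[0.6,0.72,0.34,0.0,0],[0.6,0.72,0.34,0.05,0],[0.6,0.72,0.34,0.05,0],[0.6,0.72,0.34,0.05,0]]'; python3 - <<'E'
from h import *
need([.564,.182,.32],-2)
T=snap('top','t1');S=snap('side','s1')
need([.564,.182,.32],-2)
a=cv2.imread('pics/t1.png')[145:225,215:285];b=cv2.imread('pics/s1.png')[165:265,215:305]
a=cv2.resize(a,None,fx=5.5,fy=5.5,interpolation=cv2.INTER_CUBIC);b=cv2.resize(b,None,fx=4.4,fy=4.4,interpolation=cv2.INTER_CUBIC)
cv2.imwrite('pics/c1.png',cv2.convertScaleAbs(np.hstack([a,b[:440]]),alpha=1.3))
E
```

```text
clock: 3.9
position: [0.5644, 0.175, 0.3185]
ee_rot: [-0.001, 0.72, 0.694, -0.002]
contact_force: [0.6, -1.2, 0.2]
width: 0.0512
gripper_force: 0.0
d [ 0.0139 -0.0014 -0.0031] spin -0.0002 tooly -2.08 q [ 1.840e-01  2.720e-01  1.332e+00 -1.000e-03  1.541e+00  2.200e-01] tilt z [-0.003 -0.002 -1.   ]
d [ 0.0166 -0.0013  0.001 ] spin -0.0006 tooly -2.21 q [ 1.810e-01  2.690e-01  1.331e+00 -1.000e-03  1.542e+00  2.200e-01] tilt z [-0.    -0.001 -1.   ]
```

View pics/c1.png

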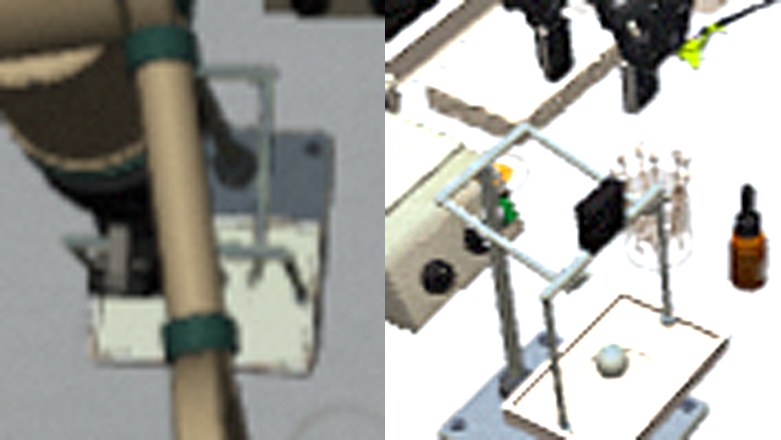

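The open fingers are above and straddle the grip, with tips at about (555,75) and (640,105) in the side crop and the grip at (601,215). I'll descend to just above the block and check again.

```bash
python3 -m creep '[[0.6,0.015,0,0.03,0],[0.6,0.015,0,0.06,0],[0.6,0.015,0,0.09,0],[0.6,0.015,0,0.11,0],[0.6,0.015,0,0.11,0],[0.6,0.015,0,0.11,0],[0.6,0.015,0,0.11,0]]'; python3 - <<'E'
from h import *
S=snap('side','s2')
need([.564,.182,.217],-2)
b=cv2.imread('pics/s2.png')[175:245,220:310]
b=cv2.convertScaleAbs(cv2.resize(b,None,fx=8,fy=8,interpolation=cv2.INTER_CUBIC),alpha=1.5,beta=15)
st=manip.get_state()['position']
for dz,c in((-.014,(0,0,255)),(-.04,(0,255,0))):
    p=proj(S,st+np.array([0,0,dz]));q=(int((p[0]-220+.5)*8),int((p[1]-175+.5)*8));print(q);cv2.circle(b,q,4,c,-1)
cv2.imwrite('pics/c2.png',b)
E
```

```text
clock: 4.7
position: [0.5653, 0.1824, 0.2665]
ee_rot: [0.001, 0.72, 0.694, 0.001]
contact_force: [-0.4, -0.1, 0.1]
width: 0.051
gripper_force: 0.0
d [-0.0013 -0.0026  0.0988] spin -0.0004 tooly -2.15 q [ 0.195  0.293  1.428 -0.     1.419  0.233] tilt z [ 0.002  0.    -1.   ]
(343, 237)
(350, 297)
```

View pics/c2.png

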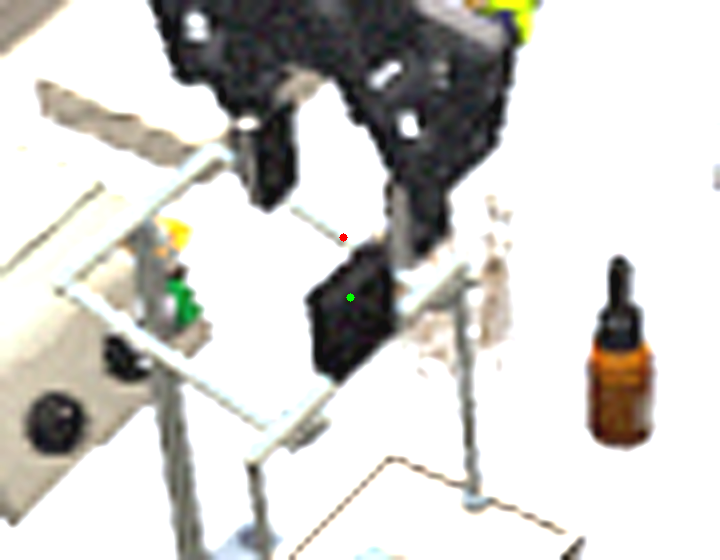

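The projected grasp line (green dot at (350,297)) falls on the block centred at about (355,310), so they're aligned. Descending and closing.

```bash
python3 -m creep '[[0.6,0,-0.002,0.03,0],[0.6,0,-0.002,0.06,0],[0.6,0,-0.002,0.09,0],[0.6,0,-0.002,0.098,0],[0.6,0,-0.002,0.098,0],[0.45,0,-0.002,0.098,0],[0.4,0,-0.002,0.098,0],[0.35,0,-0.002,0.098,0],[0.3,0,-0.002,0.098,0],[0.25,0,-0.002,0.098,0]]' 40
python3 -m creep '[[0.2,0,0,0,0],[0.16,0,0,0,0],[0.12,0,0,0,0],[0.08,0,0,0,0],[0,0,0,0,0],[0,0,0,0,0],[0,0,0,0,0],[0,0,0,0,0]]' 40
python3 -c "
from h import *
need([.564,.182,.252],-2)"
```

```text
clock: 5.75
position: [0.5638, 0.1828, 0.2165]
ee_rot: [0.0, 0.72, 0.694, 0.0]
contact_force: [0.0, 0.4, -0.2]
width: 0.0217
gripper_force: 0.0
clock: 6.55
position: [0.5641, 0.1828, 0.2165]
ee_rot: [0.0, 0.72, 0.694, 0.0]
contact_force: [2.2, -0.2, 0.8]
width: 0.0137
gripper_force: 39.3
d [-0.0016 -0.0001 -0.0711] spin -0.0004 tooly -2.13 q [ 0.196  0.319  1.514 -0.     1.307  0.233] tilt z [ 0.001 -0.    -1.   ]
```

```bash
python3 -m creep '[[0,0,0,-0.004,0],[0,0,0,-0.012,0],[0,0,0,-0.022,0],[0,0,0,-0.034,0],[0,0,0,-0.046,0],[0,0,0,-0.056,0],[0,0,0,-0.064,0],[0,0,0,-0.07,0],[0,0,0,-0.072,0],[0,0,0,-0.072,0]]' 60
python3 - <<'E'
from h import *
need([.464,.182,.252],-2)
S=snap('side','s3')
b=cv2.imread('pics/s3.png')[165:285,205:315]
cv2.imwrite('pics/c3.png',cv2.convertScaleAbs(cv2.resize(b,None,fx=5,fy=5,interpolation=cv2.INTER_CUBIC),alpha=1.3))
E
```

```text
clock: 7.55
position: [0.5637, 0.1828, 0.2524]
ee_rot: [0.0, 0.72, 0.694, 0.0]
contact_force: [-0.2, -0.1, -2.3]
width: 0.013
gripper_force: 60.2
d [-0.0089 -0.1992  0.0007] spin -0.0004 tooly -2.13 q [ 0.196  0.299  1.454 -0.     1.388  0.233] tilt z [ 0. -0. -1.]
```

View pics/c3.png

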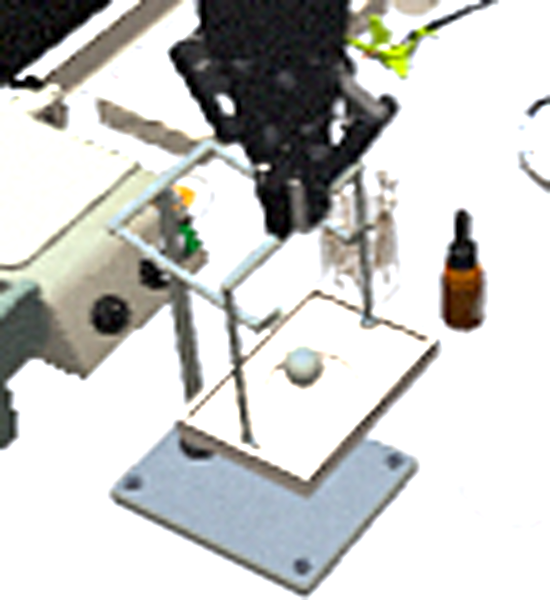

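The tray is lifted and level, with the ball at (303,365) in its pocket and the bar above the prong tips. Moving out along the stand's -x.

```bash
python3 -m creep '[[0,0,-0.004,0,0],[0,0,-0.012,0,0],[0,0,-0.024,0,0],[0,0,-0.04,0,0],[0,0,-0.058,0,0],[0,0,-0.076,0,0],[0,0,-0.094,0,0],[0,0,-0.112,0,0],[0,0,-0.13,0,0],[0,0,-0.148,0,0]]'
python3 -m creep '[[0,0,-0.018,0,0],[0,0,-0.034,0,0],[0,0,-0.048,0,0],[0,0,-0.06,0,0],[0,0,-0.068,0,0],[0,0,-0.072,0,0],[0,0,-0.072,0,0],[0,0,-0.072,0,0]]'
python3 -c "
from h import *
need([.453,-.206,.29],-2)"
```

```text
clock: 8.6
position: [0.4889, 0.1856, 0.2523]
ee_rot: [0.0, 0.72, 0.694, 0.0]
contact_force: [-0.1, -0.2, -3.3]
width: 0.013
gripper_force: 60.2
clock: 9.4
position: [0.4541, 0.1869, 0.2523]
ee_rot: [0.0, 0.72, 0.694, 0.0]
contact_force: [-0.7, 1.3, -3.7]
width: 0.0135
gripper_force: 60.1
d [-0.7853  0.027  -0.0754] spin -0.0004 tooly -2.14 q [ 0.249  0.145  1.662 -0.     1.334  0.286] tilt z [ 0. -0. -1.]
```

```bash
python3 -m creep '[[0,0,0,-0.004,0],[0,0,0,-0.012,0],[0,-0.004,0,-0.024,0],[0,-0.012,0,-0.038,0],[0,-0.022,0,-0.052,0],[0,-0.034,0,-0.066,0],[0,-0.05,0,-0.08,0],[0,-0.068,0,-0.092,0],[0,-0.088,0,-0.1,0],[0,-0.112,0,-0.104,0]]'
python3 -m creep '[[0,-0.026,0,0,0],[0,-0.054,0,0,0],[0,-0.084,0,0,0],[0,-0.116,0,0,0],[0,-0.148,0,0,0],[0,-0.18,0,0,0],[0,-0.212,0,0,0],[0,-0.244,0,0,0],[0,-0.276,0,0,0],[0,-0.308,0,0,0]]'
python3 -m creep '[[0,-0.032,0.002,0,0],[0,-0.064,0.006,0,0],[0,-0.096,0.012,0,0],[0,-0.126,0.022,0,0],[0,-0.156,0.034,0,0],[0,-0.184,0.048,0,0],[0,-0.21,0.064,0,0],[0,-0.234,0.082,0,0],[0,-0.256,0.1,0,0],[0,-0.276,0.118,0,0]]'
python3 -c "
from h import *
need([.578,-.206,.2625],-2)"
```

```text
clock: 10.4
position: [0.4518, 0.13, 0.3048]
ee_rot: [0.0, 0.72, 0.694, 0.0]
contact_force: [0.2, 0.4, -3.3]
width: 0.0131
gripper_force: 60.2
clock: 11.4
position: [0.4454, -0.0244, 0.3039]
ee_rot: [-0.0, 0.72, 0.694, -0.0]
contact_force: [0.1, -0.2, -3.4]
width: 0.0134
gripper_force: 60.2
clock: 12.4
position: [0.5007, -0.164, 0.3041]
ee_rot: [-0.0, 0.72, 0.694, 0.0]
contact_force: [0.8, 0.2, -3.3]
width: 0.0134
gripper_force: 60.1
d [-0.0782  0.1575  0.0832] spin -0.0004 tooly -2.13 q [-0.449  0.175  1.496  0.     1.471 -0.411] tilt z [-0.  0. -1.]
```

```bash
python3 -m creep '[[0,-0.016,0.018,0.002,0],[0,-0.03,0.036,0.006,0],[0,-0.042,0.054,0.012,0],[0,-0.052,0.072,0.02,0],[0,-0.06,0.09,0.03,0],[0,-0.066,0.106,0.042,0],[0,-0.07,0.12,0.054,0],[0,-0.073,0.132,0.064,0],[0,-0.075,0.142,0.072,0],[0,-0.076,0.149,0.078,0]]'
python3 -m creep '[[0,0,0.003,0.003,0],[0,0,0.004,0.004,0],[0,0,0.004,0.004,0],[0,0,0.004,0.004,0],[0,0,0.004,0.004,0]]'
python3 - <<'E'
from h import *
need([.578,-.206,.2625],-2)
S=snap('side','s4');T=snap('top','t4')
for c,im in(('side',S),('top',T)):
    for n,z in(('tray',.116),('pocket',.123),('ball_center',.135),('pad_top',.016)):
        print(c,n,[(round(p['confidence'],2),np.round(atz(im,p['centre'],z),3)) for p in eyes.place_of(c,n)])
b=cv2.imread('pics/s4.png')[140:230,270:380];a=cv2.imread('pics/t4.png')[150:240,325:415]
f=lambda i:cv2.convertScaleAbs(cv2.resize(i,None,fx=4,fy=4,interpolation=cv2.INTER_CUBIC),alpha=1.2)
cv2.imwrite('pics/c4.png',np.hstack([f(b),f(a)]))
E
```

```text
clock: 13.4
position: [0.5732, -0.2037, 0.2648]
ee_rot: [-0.0, 0.72, 0.694, -0.0]
contact_force: [0.1, 0.4, -2.0]
width: 0.0133
gripper_force: 60.2
clock: 13.9
position: [0.5747, -0.2039, 0.2636]
ee_rot: [0.0, 0.72, 0.694, 0.0]
contact_force: [-0.4, -0.1, -4.1]
width: 0.0132
gripper_force: 60.2
d [-0.004   0.0067  0.0023] spin -0.0004 tooly -2.13 q [-0.455  0.319  1.396 -0.     1.426 -0.418] tilt z [ 0. -0. -1.]
side tray [(0.76, array([ 0.584, -0.215,  0.116]))]
side pocket [(0.78, array([ 0.571, -0.185,  0.123])), (0.69, array([ 0.688, -0.411,  0.123]))]
side ball_center [(0.42, array([ 0.574, -0.194,  0.135]))]
side pad_top [(0.87, array([ 0.353, -0.453,  0.016])), (0.67, array([ 0.562, -0.208,  0.016])), (0.66, array([0.393, 0.258, 0.016]))]
top tray [(0.72, array([ 0.563, -0.19 ,  0.116])), (0.57, array([ 0.581, -0.2  ,  0.116]))]
top pocket [(0.62, array([ 0.582, -0.207,  0.123]))]
top ball_center [(0.28, array([ 0.598, -0.224,  0.135]))]
top pad_top [(0.9, array([0.39 , 0.253, 0.016])), (0.6, array([ 0.358, -0.456,  0.016])), (0.57, array([ 0.577, -0.206,  0.016]))]
```

View pics/c4.png

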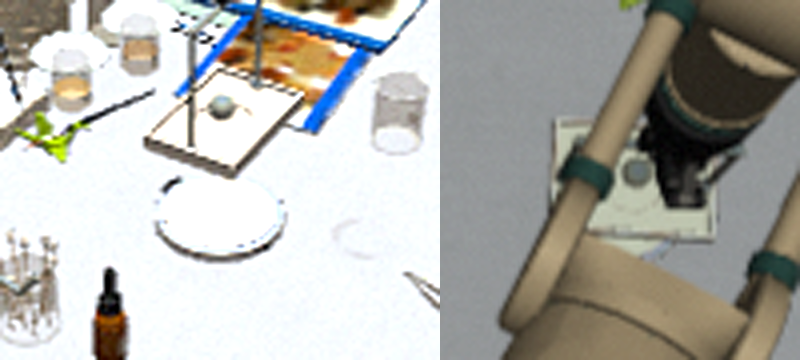

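The tray is level over the white pad, with the ball in the pocket at (222,105) in the left half of the crop. It's within a few mm of centred at 10 cm. I'll let it settle briefly and hand in.

```bash
python3 -m creep '[[0,0,0,0,0],[0,0,0,0,0],[0,0,0,0,0],[0,0,0,0,0],[0,0,0,0,0]]'; python3 -c "
from rig import manip
print(manip.sign_off())"
```

```text
clock: 14.9
position: [0.5749, -0.2039, 0.2633]
ee_rot: [0.0, 0.72, 0.694, -0.0]
contact_force: [0.5, -0.3, -3.6]
width: 0.0129
gripper_force: 60.2
the job is handed in; nothing more can be done
None
```

I lifted the tray off the prongs and carried it to the white light pad, where the gripper is holding it level and within a few mm of centred, about 10 cm up, with the ball still in its pocket; I handed the job in at 14.9 s, but sign-off returned no verdict.

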